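# Drift the bracket into line and fit its second bolt

## Task

The black steel bracket on the pale gearbox cover hangs on one bolt and has swung off line. Work the point of the red-handled tapered drift down through the bracket's free hole into the cover's hole below, lever and push until the holes come into line and the drift is fully home, its shoulder pressed firmly on the bracket (a push of about 20 N at the shoulder, held for half a second); then draw it out, stand it back in its own hole in the blue rack, and slide the thick bright socket-head bolt into the lined-up holes until its head sits flat on the bracket. The cover is soft alloy, so feel your way and never ram the drift or the bolt; move the bracket with the drift, not by shoving it with the gripper, and leave the slim yellow bolt and everything else where it is.

Things in the scene. Friction and masses are not known exactly. Their poses are not given: they have to be found in the camera images.
- cover: cast alloy gearbox cover, pale grey, 230 x 250 x 65 mm, ribbed side up, fixed on two wooden bearers 30 mm high. Origin: on the table under its middle, z up. The flat boss under the bracket's free hole stands at z = 95 mm, at x = -85, y = 55 mm in this frame
- cover_hole (a point): centre of the mouth of the cover's plain round through hole (17.5 mm wide, 65 mm deep, open below), in the top face of its boss, 95 mm above the table; the bracket's underside lies on that face
- bracket: black steel bracket bar, 46 x 174 mm, 10 mm thick, flat on the cover, top 105 mm above the table. Origin: on the axis of the bolt it hangs on, at its underside; z up, y along the bar to the free hole, 120 mm away. It swings stiffly about z (some 12 N sideways at the free hole moves it) and stays where it is left. Two clevis ears 37 mm high stand on it, 30 to 62 mm from the origin
- bracket_hole (a point): centre of the bracket's free hole (17.5 mm wide, through) at the top face of the bar; in line when straight above cover_hole. It starts swung 8 to 11 mm off line, so that the two holes overlap in a gap only 6 to 9 mm wide
- drift: tapered alignment drift of steel, 154 mm long, 0.25 kg, upright in the rack, its shoulder resting on the rack's top. Origin: the tip; z up its axis. Tip 5 mm wide, tapering evenly to 16.5 mm at z = 45 mm, then parallel up to the flat shoulder at z = 69 mm, where the red round handle, 25 mm wide, begins; top at z = 154 mm
- drift_grip (a point): middle of the drift's red handle (25 mm wide, 85 mm long), on its axis, 111 mm above the tip
- drift_tip (a point): the drift's tip. In the offset holes the stiff bracket grips the taper: it drags 5 to 20 N against the push on the way down, even in the last millimetres, so the shoulder's bearing on the bracket is felt as a further rise of the force
- bolt: bright steel socket-head bolt, 0.13 kg: shank 16 mm wide and 45 mm long with a chamfered end (11.5 mm wide at the tip, full width 3 mm up), round head 24 mm wide and 16 mm high. Origin: the end of the shank; z up its axis to the head. It is 1.5 mm slacker than the holes. Starts upright in the middle hole of the rack or the one at y = -70 mm, head resting on the rack's top
- bolt_head (a point): centre of the bolt's head, 8 mm above the head's underside
- bolt_seat (a point): centre of the underside of the bolt's head, 45 mm above the end of its shank
- rack: blue sheet-steel rack, 70 x 220 mm, fixed, its top 85 mm above the table, with three holes 19 mm wide, 70 mm apart along its y axis. Origin: on the table under its middle
- rack_socket (a point): mouth of the drift's own hole in the rack, at y = 70 mm of the rack's frame, 85 mm above the table
- slim_bolt: yellow hexagon bolt with a flange, shank only 12 mm wide: not for this job; stands in the rack. Origin: end of the shank
- stub_axle: dark brown steel stub axle, flange 100 mm wide, 112 mm high, stands on the bench; bystander. Origin: middle of its underside
- bearing_race: steel bearing ring 72 mm wide, 18 mm high, bystander. Origin: middle of its underside
- wrench: steel spanner 200 mm long lying on the bench, bystander. Origin: its middle, on the bench
- mallet: soft-faced mallet with wooden handle lying on the bench, bystander. Origin: under its head
- paste_jar: white jar with black lid, 60 mm wide, 65 mm high, bystander. Origin: middle of its underside
- red_plug: red plastic plug, 28 mm wide, 22 mm high, bystander. Origin: middle of its underside

How it is judged:
By the outcome, as a careful person would: the job done as asked, in the order asked, and still so for the second after the job is handed in, with the robot touching nothing.
It also fails if it takes over 72 s, if anything falls off the work surface, if the arm or the gripper's body presses on something with over 40 N, if the wrist force passes 120 N, or if a joint passes its speed limit or range.

## Robot

A 6-joint arm with a two-finger parallel gripper is mounted at the origin on the work surface. World frame = base frame: x ahead of the robot, y to its left, z up, the work surface at z = 0. Lengths are in m, angles in rad, forces in N, time in s.
With the tool pointing down it reaches from about 0.2 to 0.875 m from the base axis. Payload 3.4 kg.
Tool frame: the origin (TCP) lies between the finger pads; the fingertips stand 25 mm ahead of it and the grasp point (between the pads) lies 6 mm ahead of it (r.nose_length is the z of the fingertips in the tool frame, in m); z points along the fingers, x is the direction in which the jaws open and shut, and the axes are right-handed (so a half turn about z gives the same grasp; the last joint's range is limited). The gripper opens to 94 mm and grips with 3 to 60 N. Pads are 16 mm wide; open, the fingers measure 119 mm over their backs; the gripper's body (75 mm by 177 mm) begins 78 mm behind the grasp point.
Start: joints at [-1.47, 0.276, 1.505, -0, 1.361, -0.121], TCP at [0.126, -0.561, 0.198] pointing down, gripper open.
Joint ranges: [-2.89, 2.89], [-0.75, 2.08], [0.22, 2.7], [-1.18, 4.32], [0.11, 2.71], [-2.7, 2.7]. Speed limits (rad/s): [2.57, 2.57, 3.14, 3.14, 3.14, 3.14].

## Interface

Orientations are given as a unit quaternion [w, x, y, z].
In Python, from plant import r, gripper_to, inverse_kinematics, vision, models, telemetry gives the robot as it stands. Calls block until the motion is done:
- r.move_to(position, orientation): joint-space move of the TCP to a pose.
- r.move_l(position, rot=None, vel=0.15, guard=None): straight line of the TCP; rot=None keeps the orientation; vel is the mean speed in m/s. With guard (N) it stops when the force on the tool has changed by that much, and returns True; else False.
- r.movej(angles): joint-space move.
- gripper_to(opening, f_grip=None): finger opening in m; f_grip is the grip in N (None keeps the last); returns when the fingers have stopped.
- r.hold(seconds).
- inverse_kinematics(position, orientation): joint angles nearest the present ones, or None.
- vision.snapshot(name): name is "scene" or "top" or "wrist"; returns the picture (384x512x3 uint8, red, green, blue); there is no depth.
- vision.get_calibration(name): a dict with "fx", "fy", "cx", "cy" (pixels), "position" and "orientation" of the camera in the world. Camera axes: x right, y down, z forward; pixel columns grow to the right and rows downward; lengths in m; the calibration is good to about 2 mm. A picture is of the moment at which its call begins: read the wrist's pose just before it. get_calibration takes no time and is no camera call; for the wrist camera it gives the pose at the moment of the call.
A pose or a line that the arm cannot do raises r.PlanningError and nothing moves.
- r.sign_off(): hands the job in, once; it reports no verdict.
Trained networks look in the newest picture that a camera, given by its name, has taken for a name from the list of things; names that differ only in an ending like _2 or _b are one class to them, and where a whole thing is asked for, a point or a joint stands for the part that bears it (a point fixed in the world has none). Each returns a list of dicts, best first, with "score" (0 to 1); they miss things now and then, are a little off and sometimes report something else, mostly with a low value. They report only what shows in the picture. A call takes as long as a camera call.
- models.boxes_of(thing, camera): "at" ([x, y, z] in m, in world coordinates, good to about 4 mm: the middle of the surface that is visible of it).
- models.regions_of(thing, camera): "pixels" (384x512 bool, what is visible of it).
- models.mark_of(thing, camera): "at" ([x, y, z] in m, in world coordinates, good to about 4 mm: a listed point, or the origin of a listed thing).
Readings, each from a call of its own:
- telemetry.current_t(): time.
- telemetry.current_joints(): joint angles.
- telemetry.current_dq(): joint speeds.
- telemetry.current_joint_efforts(): joint torques, N m.
- telemetry.current_ee_pos(): TCP position.
- telemetry.current_tool_rot(): TCP orientation.
- telemetry.current_wrist_force(): force on the tool from outside, world axes, zero at the start.
- telemetry.current_torque(): the same for the moment, N m.
- telemetry.current_opening(): finger opening in m.
Only numpy, scipy, OpenCV 4.12 (cv2) and the standard library are available. Lean on these libraries where they do the work, as an engineer would, in place of code of your own. Each camera call takes 0.05 s, during which the arm holds its last target.

## Working session

There is one attempt and no reset: what is moved stays moved. The work goes in short steps, each a Python script; the robot and the scene stay as the last script left them, time stands still between calls to the robot, and variables do not carry over. Pictures are saved under pics/ and viewed, and the job is handed in when it is done.

```bash
ls; mkdir -p pics; cat > h.py <<'E'
import numpy as np, cv2
from plant import r, gripper_to, inverse_kinematics, vision, models, telemetry as T
def save(n,f):
    im=vision.snapshot(n); cv2.imwrite('pics/'+f,im[:,:,::-1]); return im
E
python3 - <<'E'
from h import *
print(T.current_t(),T.current_tool_rot())
for c in ['scene','top','wrist']:
    save(c,c+'0.png'); print(c,vision.get_calibration(c))
    if c=='wrist': continue
    for k in ['cover_hole','bracket','bracket_hole','drift_grip','bolt_head','rack_socket','slim_bolt','rack','drift','cover','stub_axle']:
        m=models.mark_of(k,c); print(k,[(np.round(x['at'],4).tolist(),round(x['score'],2)) for x in m[:2]])
print(T.current_t())
E
```

```text
pics
0.0 [-6.22861273e-04  7.81020909e-01 -6.24504262e-01 -6.14955471e-04]
scene {'fx': 419.78497419155036, 'fy': 419.78497419155036, 'cx': 257.67203419025844, 'cy': 199.55313139061093, 'position': array([1.34475232, 0.15161054, 0.75611453]), 'orientation': array([-0.26327757,  0.55707805,  0.71043113, -0.34005379])}
cover_hole [([0.5238, -0.075, 0.0928], 0.56)]
bracket [([0.5559, -0.1917, 0.0911], 0.61)]
bracket_hole [([0.5159, -0.0731, 0.1068], 0.7)]
drift_grip [([0.5123, 0.3637, 0.1239], 0.81)]
bolt_head [([0.5293, 0.2999, 0.0979], 0.57)]
rack_socket [([0.5116, 0.3672, 0.0855], 0.92)]
slim_bolt [([0.5317, 0.2977, 0.0971], 0.46), ([0.5478, 0.2294, 0.0397], 0.4)]
rack [([0.5339, 0.2972, 0.0022], 0.87)]
drift [([0.5115, 0.3695, 0.0146], 0.94)]
cover [([0.6266, -0.1054, -0.0031], 0.56), ([0.5101, 0.367, 0.0809], 0.48)]
stub_axle [([0.7267, 0.1535, 0.0001], 0.82)]
top {'fx': 430.318274511422, 'fy': 430.318274511422, 'cx': 251.6354886943409, 'cy': 187.1845604103601, 'position': array([ 0.47621568, -0.03531741,  1.19407329]), 'orientation': array([-0.02728138,  0.71487564, -0.69818031,  
[... 158 characters left out ...]
164, -0.0808, 0.1028], 0.78)]
drift_grip [([0.5138, 0.3631, 0.1289], 0.45)]
bolt_head [([0.5264, 0.2976, 0.0917], 0.5)]
rack_socket [([0.516, 0.3638, 0.0813], 0.72), ([0.3599, -0.2778, -0.0004], 0.51)]
slim_bolt [([0.5491, 0.2302, 0.0398], 0.65)]
rack [([0.5303, 0.2954, 0.0029], 0.66), ([0.5143, 0.3637, 0.1279], 0.66)]
drift [([0.5147, 0.3664, 0.0173], 0.72)]
cover [([0.6232, -0.1094, -0.0029], 0.71)]
stub_axle [([0.7187, 0.1538, -0.0037], 0.61)]
wrist {'fx': 272.1738262637391, 'fy': 272.1738262637391, 'cx': 252.41357503016715, 'cy': 192.94903421270902, 'position': array([ 0.19644644, -0.54420841,  0.38500434]), 'orientation': array([ 0.09821551,  0.77480757, -0.61956755, -0.07850471])}
1.25
```

View pics/scene0.png

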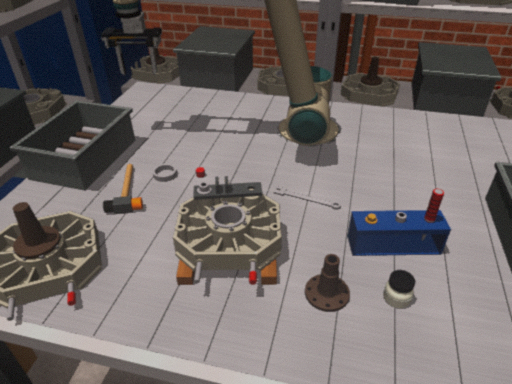

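View pics/top0.png

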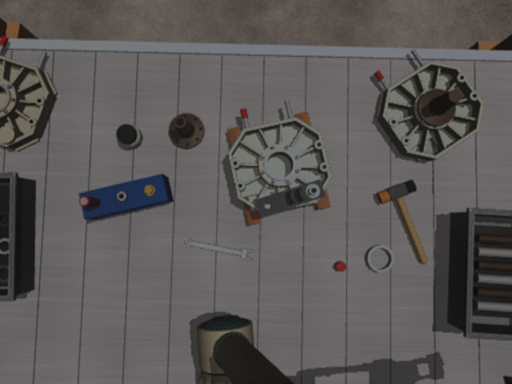

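```bash
cat >> h.py <<'E'
from scipy.spatial.transform import Rotation as Ro
def q2R(q): return Ro.from_quat([q[1],q[2],q[3],q[0]]).as_matrix()
def down(yaw):  # tool z down, tool x at angle yaw in world
    c,s=np.cos(yaw),np.sin(yaw)
    M=np.array([[c,s,0],[s,-c,0],[0,0,-1.]]); q=Ro.from_matrix(M).as_quat(); return np.array([q[3],q[0],q[1],q[2]])
def proj(P,cal):
    p=q2R(cal['orientation']).T@(np.asarray(P)-cal['position']); return np.array([cal['fx']*p[0]/p[2]+cal['cx'],cal['fy']*p[1]/p[2]+cal['cy']])
def unproj(uv,z,cal):
    d=q2R(cal['orientation'])@np.array([(uv[0]-cal['cx'])/cal['fx'],(uv[1]-cal['cy'])/cal['fy'],1]); return cal['position']+d*(z-cal['position'][2])/d[2]
E
python3 - <<'E'
from h import *
cal=vision.get_calibration('wrist');Rt=q2R(T.current_tool_rot());p=np.array(T.current_ee_pos())
off=Rt.T@(cal['position']-p); Rc=Rt.T@q2R(cal['orientation']); print(off,Rc)
B=np.array([.5162,-.077,.105])
for yaw in [0.257,0.257+np.pi,0.257+np.pi/2,0.257-np.pi/2]:
    q=down(yaw);M=q2R(q)
    # TCP s.t. camera is above hole
    tcp=B-M@off; tcp[2]=.18
    c2=dict(cal);c2['position']=tcp+M@off;c2['orientation']=np.roll(Ro.from_matrix(M@Rc).as_quat(),1)
    j=inverse_kinematics(tcp,q)
    print(yaw,tcp,proj(B,c2),None if j is None else np.round(j,2))
E
```

```text
[-0.00092606 -0.07191934 -0.18680979] [[ 9.99999997e-01 -3.23483162e-05 -7.29032472e-05]
 [ 4.95112783e-05  9.68388267e-01  2.49447713e-01]
 [ 6.25294358e-05 -2.49447716e-01  9.68388266e-01]]
0.257 [ 0.53537612 -0.1463219   0.18      ] [252.43114946 122.83961462] [-0.39  0.26  1.58 -0.    1.31 -0.65]
3.3985926535897932 [ 0.49702388 -0.0076781   0.18      ] [252.43114946 122.83961462] None
1.8277963267948967 [ 0.5855219  -0.05782388  0.18      ] [252.43114946 122.83961462] [-0.22  0.31  1.51 -0.    1.33 -2.04]
-1.3137963267948964 [ 0.4468781  -0.09617612  0.18      ] [252.43114946 122.83961462] [-0.36  0.11  1.77 -0.    1.26  0.95]
```

View pics/wrist0.png

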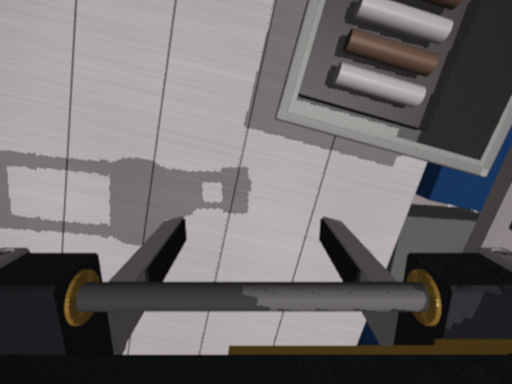

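```bash
python3 - <<'E'
from h import *
q=down(-1.3138)
r.move_to([0.447,-0.096,0.20],q)
r.move_l([0.447,-0.096,0.135],vel=.2)
c=vision.get_calibration('wrist'); im=save('wrist','w1.png')
np.save('c1.npy',c,allow_pickle=True)
B=np.array([.5162,-.077,.105]);u=proj(B,c);print(u,proj([.5265,-.0745,.095],c),T.current_t())
x,y=np.round(u).astype(int)
cv2.imwrite('pics/w1z.png',cv2.resize(im[max(y-40,0):y+40,x-50:x+50,::-1],None,fx=8,fy=8,interpolation=cv2.INTER_CUBIC)); print(x-50,max(y-40,0))
for k in ['cover_hole','bracket_hole']:
    print(k,models.mark_of(k,'wrist')[:2])
print(T.current_t())
E
```

```text
[251.73193565 123.14113432] [251.99399394 109.41151265] 3.8083
202 83
cover_hole [{'at': [0.527, -0.0761, 0.0931], 'score': 0.6}, {'at': [0.5144, -0.0712, 0.1056], 'score': 0.42}]
bracket_hole [{'at': [0.5183, -0.0723, 0.1049], 'score': 0.96}]
3.9083
```

View pics/w1z.png

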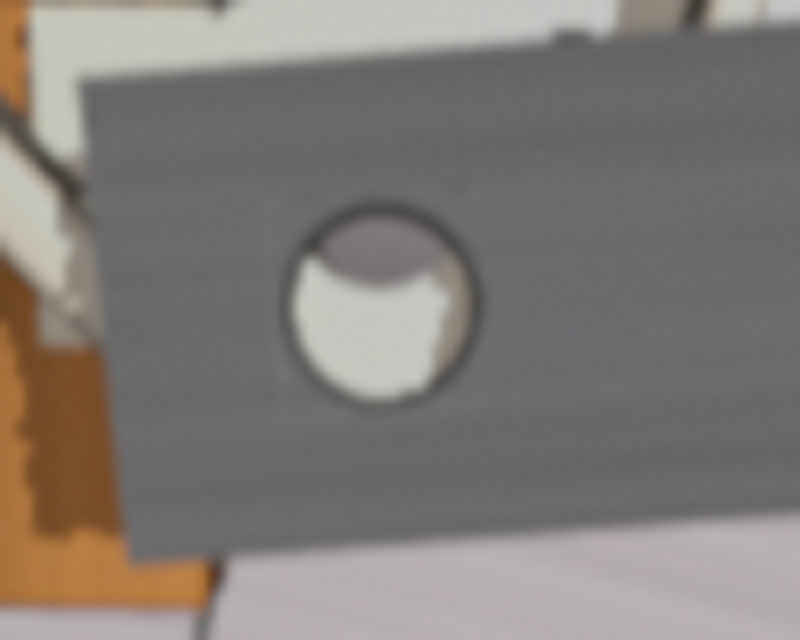

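View pics/w1.png

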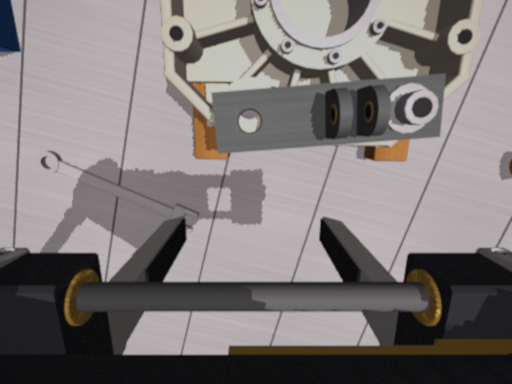

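```bash
python3 - <<'E'
from h import *
from scipy.optimize import least_squares
im=cv2.imread('pics/w1.png').astype(float); c=np.load('c1.npy',allow_pickle=True).item()
g=im.mean(2)
print(np.round(g[106:136,236:264]).astype(int))
E
```

```text
[[107 108 107 105 106 105 106 107 107 106 107 106 106 105 106 106 107 107
  108 107 108 105 104 102 105 108 107 107]
 [107 107 105 105 103 105 106 107 107 107 104 102 100 101 101 103 104 107
  108 109 108 107 106 106 107 110 108 108]
 [110 108 106 104 104 106 107 105 103  98  92  89  85  85  87  85  88  95
  100 105 106 108 108 108 109 108 108 108]
 [108 107 107 107 107 107 103  96  88  80  76  79  80  81  79  77  76  79
   85  92 100 105 108 109 108 108 108 108]
 [108 107 107 108 106 101  91  82  77  82  92 100 104 105 104 100  94  86
   78  78  85  97 105 109 109 108 109 109]
 [107 108 108 106 100  88  79  81  94 105 114 119 121 121 120 119 116 109
   99  87  76  82  96 106 109 110 108 109]
 [109 108 106 101  88  76  82 100 113 118 121 122 122 123 123 123 122 123
  118 108  94  78  82  97 106 109 108 108]
 [110 107 104  92  76  71  94 114 120 119 120 120 120 122 121 122 121 123
  122 121 113  94  77  85 100 108 108 105]
 [108 106  99  88  89  92 100 115 119 119 119 120 120 119 120 120 121 120
  121 121 120 112  94  81  91 102 106 107]
 [106 102  91 102 137 138 116 112 117 118 118 1
[... 1710 characters left out ...]
109 113 109 105  99  96 117 149 173 187 193 194 196 195 196 195 192 191
  183 146  99  81  91 102 106 107 107 108]
 [107 109 107 105 104  98  97 108 133 156 173 184 188 189 189 184 169 161
  150 112  89  93 102 106 108 108 108 109]
 [106 108 106 106 105 104 101  97  99 113 132 148 155 157 156 148 122 110
  103  97  98 106 108 109 109 110 110 109]
 [107 109 107 107 107 107 107 104 101  99 101 106 107 109 109 104  97  96
   99 105 109 110 111 111 111 109 110 109]
 [109 110 109 108 108 110 110 109 110 108 104 102 101 102 101 102 104 105
  108 109 109 110 110 109 109 109 107 107]
 [110 110 109 110 110 110 111 109 110 109 108 108 107 107 108 108 107 108
  109 108 107 106 107 106 105 105 105 105]]
```

```bash
python3 - <<'E'
from h import *
from scipy.optimize import least_squares
c=np.load('c1.npy',allow_pickle=True).item()
u=np.arange(241,255.);v=np.array([115.4,116.2,116.9,117.4,117.7,118.1,118.4,118.55,118.55,118.45,118.3,118.0,117.6,117.1])
P=np.array([unproj(a,.095,c)[:2] for a in zip(u,v)])
for R0 in (None,.00875,.0093):
    f=(lambda p:np.hypot(*(P-p[:2]).T)-p[2]) if R0 is None else (lambda p:np.hypot(*(P-p[:2]).T)-R0)
    s=least_squares(f,[.527,-.075,.00875]); print(R0,s.x,np.abs(s.fun).max())
b=unproj([249.1,121.2],.105,c);print(b, T.current_ee_pos())
E
```

```text
None [ 0.52779493 -0.07144186  0.009026  ] 0.00010691853194501853
0.00875 [ 0.52750153 -0.07148014  0.00875   ] 0.0001197027513504239
0.0093 [ 0.52808514 -0.07140403  0.00875   ] 9.48316369988305e-05
[ 0.51708848 -0.0746717   0.105     ] [ 0.44830128 -0.09669789  0.13644013]
```

```bash
python3 - <<'E'
from h import *
q=down(.257)
r.move_l([0.447,-0.096,0.22],vel=.3)
print(inverse_kinematics([.513,.3655,.215],q))
r.move_to([.513,.3655,.215],q)
c=vision.get_calibration('wrist'); im=save('wrist','w2.png');np.save('c2.npy',c,allow_pickle=True)
for k in ['drift_grip','rack_socket','bolt_head','bolt','slim_bolt','rack']:
    print(k,[(np.round(x['at'],4).tolist(),round(x['score'],2)) for x in models.mark_of(k,'wrist')[:2]])
print(proj([.513,.3655,.170],c),T.current_ee_pos(),T.current_t())
E
```

```text
[ 5.08647485e-01  3.51154918e-01  1.35198271e+00 -4.44089210e-16
  1.43845503e+00  2.51647485e-01]
drift_grip [([0.5146, 0.3665, 0.1275], 0.97), ([0.5297, 0.2964, 0.0416], 0.55)]
rack_socket [([0.5131, 0.3666, 0.0795], 0.94), ([0.5313, 0.2995, 0.0403], 0.4)]
bolt_head [([0.5289, 0.2996, 0.0922], 0.61)]
bolt [([0.5305, 0.2985, 0.0411], 0.56)]
slim_bolt []
rack [([0.5345, 0.3015, -0.0028], 0.56)]
[252.63166897 206.20274579] [0.51328808 0.36492637 0.21520804] 6.3917
```

View pics/w2.png

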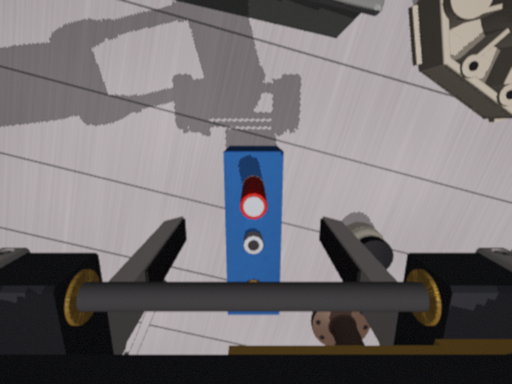

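```bash
python3 - <<'E'
from h import *
c=np.load('c2.npy',allow_pickle=True).item()
print(unproj([253.5,206.],.17,c), unproj([253.2,244.7],.101,c))
p=np.array([.5138,.3655])
print(r.move_l([*p,.122],vel=.12,guard=8))
gripper_to(.02,60)
print('pos',T.current_ee_pos(),T.current_opening(),T.current_wrist_force(),T.current_torque())
r.move_l([*p,.150],vel=.06,guard=25)
print(T.current_ee_pos(),T.current_wrist_force(),T.current_torque(),T.current_t())
save('wrist','w3.png')
E
```

```text
[0.51370008 0.36587802 0.17      ] [0.53130589 0.29820259 0.101     ]
False
pos [0.51382289 0.36553239 0.12197127] 0.024167533326747193 [-0.50342957 -0.24615955 -0.67324056] [-0.04666574 -0.07974539  0.01015837]
[0.51371613 0.36547131 0.15024233] [ 0.66681126 -0.81323738 -2.86505037] [-0.0366311  -0.11463625  0.03403037] 9.0083
```

View pics/w3.png

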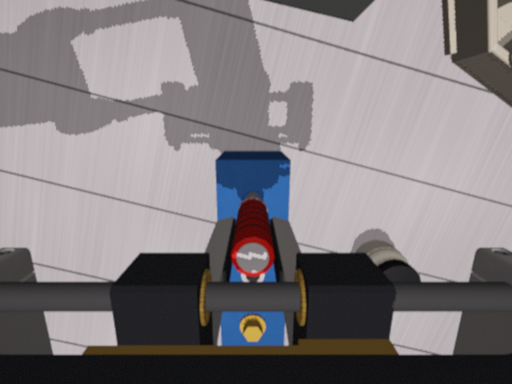

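```bash
python3 - <<'E'
from h import *
q=down(.285)
r.move_l([.5138,.3655,.27],vel=.3)
r.move_to([.5224,-.0731,.25],q)
r.move_l([.5224,-.0731,.220],vel=.1,guard=8)
r.hold(.2)
c=vision.get_calibration('wrist'); im=save('wrist','w4.png');np.save('c4.npy',c,allow_pickle=True)
u=proj([.5224,-.0731,.114],c); x,y=np.round(u).astype(int)
cv2.imwrite('pics/w4z.png',cv2.resize(im[y-35:y+35,x-45:x+45,::-1],None,fx=8,fy=8,interpolation=cv2.INTER_CUBIC))
print(u,x-45,y-35,T.current_ee_pos(),T.current_wrist_force(),T.current_t())
E
```

```text
[252.03331597 190.60774026] 207 156 [ 0.52287513 -0.07318542  0.22066575] [-0.13407044  0.52577731 -2.49983291] 11.925
```

View pics/w4z.png

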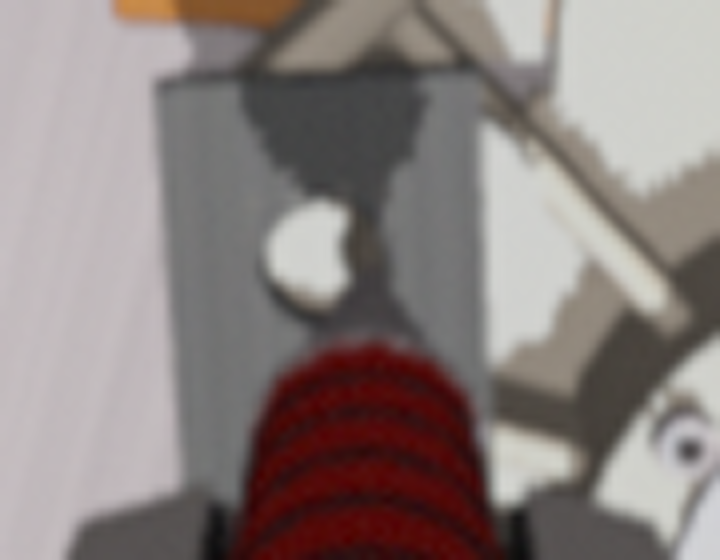

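View pics/w4.png

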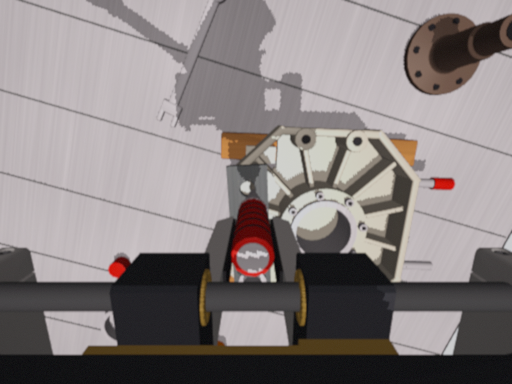

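```bash
python3 - <<'E'
from h import *
c=np.load('c4.npy',allow_pickle=True).item()
z=lambda P:(proj(P,c)-[207,156]+.44)*8
print('br',z([.5171,-.0747,.105]),'cov',z([.5277,-.0715,.095]),'tip',z([.5229,-.0732,.1147]))
im=cv2.imread('pics/w4.png')
for k in range(178,204,2): print(k,im[k,236:264].mean(1).round().astype(int))
print(T.current_t())
p=models.mark_of('drift_tip','wrist');print(p[:1])
print(models.mark_of('bracket_hole','wrist')[:1])
i2=cv2.createCLAHE(4,(4,4)); g=cv2.cvtColor(im,cv2.COLOR_BGR2GRAY)[165:215,225:285]
g=cv2.convertScaleAbs(g,alpha=2.2,beta=-80)
cv2.imwrite('pics/w4g.png',cv2.resize(g,None,fx=12,fy=12,interpolation=cv2.INTER_CUBIC))
E
```

```text
br [325.07448222 265.4841747 ] cov [401.40809007 248.94441669] tip [367.04335739 283.25710495]
178 [118 119 120 119 117 116 114  97  80  71  68  69  70  72  71  69  69  71
  72  87 114 120 117 116 116 119 119 118]
180 [118 120 122 120 118 118 122 126 119  98  97  99  82  79  75  67  69  71
  77  92 115 121 118 115 116 118 118 117]
182 [118 119 121 119 115 118 131 156 178 188 196 199 187 171 121  72  62  65
  84 112 119 119 118 114 116 118 120 117]
184 [117 118 120 118 125 160 193 204 207 208 208 208 205 184 120  70  66  68
  87 110 117 117 118 114 116 117 119 118]
186 [117 118 118 124 160 200 208 207 207 207 208 208 197 144  81  65  70  72
  80  96 112 118 117 114 116 117 119 119]
188 [118 117 116 111 154 201 209 207 207 207 208 208 200 161  95  67  69  71
  71  83 107 117 118 115 114 116 119 117]
190 [117 117 116 100 114 165 187 201 204 204 207 208 207 192 136  77  64  65
  65  79 103 117 118 114 115 117 118 119]
192 [118 117 120 115  92  69  92 128 144 157 177 182 172 131  86  65  63  64
  65  76 101 116 117 114 115 116 118 118]
194 [116 115 118 121 115  96  75  63  72  85  94  99  89  71  64  65  65  66
  66  66  71  89 111 115 114 116 119 117]
196 [117 116 117 119 120 116 112 106  91  73  60  59  64  66  69  71  73  73
  71  69  67  70  84 101 111 116 118 118]
198 [116 116 117 120 120 118 119 119 112  94  79  78  75  78  84  85  81  70
  70  79  88  91  80  81 101 112 119 119]
200 [116 117 117 119 120 116 110 101  91  84  68  52  44  43  45  41  39  34
  35  43  50  55  60  67  73  85 104 112]
202 [117 116 117 118 113  94  81  65  50  42  35  33  30  30  28  30  28  28
  31  27  30  28  30  32  35  49  70  86]
11.925
[{'at': [0.5205, -0.0764, 0.1184], 'score': 0.89}]
[{'at': [0.5192, -0.0738, 0.1037], 'score': 0.71}]
```

View pics/w4g.png

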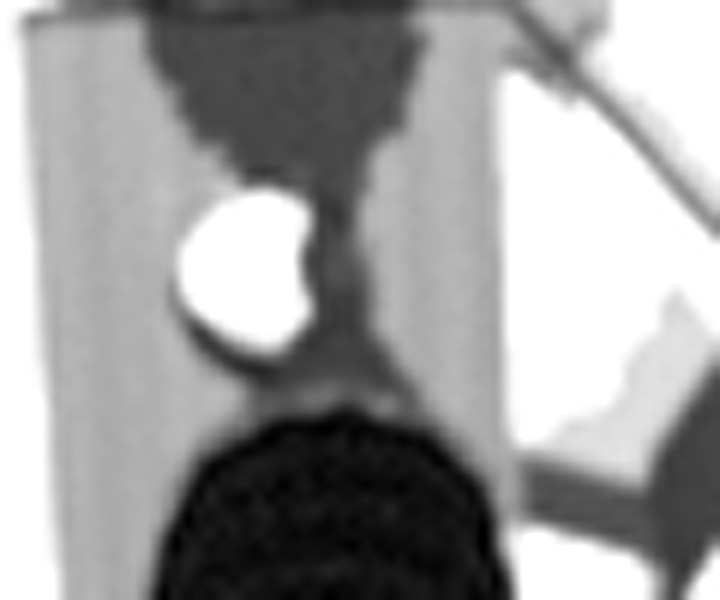

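```bash
cat >> h.py <<'E'
def st(m=''): print(m,'p',np.round(T.current_ee_pos(),4),'F',np.round(T.current_wrist_force(),1),'M',np.round(T.current_torque(),2),'t',round(T.current_t(),2))
E
python3 - <<'E'
from h import *
r.move_l([.5221,-.0727,.214],vel=.03,guard=5);st()
print(r.move_l([.5221,-.0727,.192],vel=.02,guard=5));st()
E
```

```text
p [ 0.5218 -0.0726  0.2136] F [ 0.9 -0.3 -2.1] M [-0.05 -0.14 -0.05] t 12.38
False
 p [ 0.5219 -0.0729  0.1924] F [-1.9 -1.3  3. ] M [-0.23  0.55  0.  ] t 13.62
```

```bash
cat >> h.py <<'E'
C=np.array([.5277,-.0715]);U=np.array([-.956,-.29])
def ax(tipz,bias=0.):
    t=max(95-tipz*1e3,0);rr=min(2.5+5.75*t/45,8.25); return C+U*((8.75-rr)+bias)*1e-3
E
python3 - <<'E'
from h import *
for k in range(6):
    tz=.0864-.002*(k+1); a=ax(tz,0.3); g=r.move_l([*a,tz+.106],vel=.01,guard=15);st((g,np.round(a,4)))
    if g: break
E
```

```text
(False, array([ 0.5227, -0.073 ])) p [ 0.5222 -0.0732  0.1908] F [-3.5 -2.3  4.6] M [-0.25  0.83 -0.03] t 13.95
(False, array([ 0.523 , -0.0729])) p [ 0.5224 -0.0734  0.1894] F [-3.8 -1.   7.2] M [-0.32  1.06 -0.04] t 14.3
(False, array([ 0.5232, -0.0729])) p [ 0.5226 -0.0734  0.1875] F [-4.4 -2.   8.2] M [-0.36  1.1   0.03] t 14.65
(False, array([ 0.5235, -0.0728])) p [ 0.5229 -0.0733  0.1856] F [-4.2 -2.   8.6] M [-0.36  1.08 -0.  ] t 15.0
(False, array([ 0.5237, -0.0727])) p [ 0.5231 -0.0732  0.1836] F [-5.  -1.6  8.9] M [-0.33  1.07  0.  ] t 15.35
(False, array([ 0.524 , -0.0726])) p [ 0.5234 -0.0731  0.1817] F [-4.9 -1.2  9.5] M [-0.32  1.06  0.02] t 15.7
```

```bash
python3 - <<'E'
from h import *
tz=T.current_ee_pos()[2]-.106
for k in range(9):
    tz-=.003; a=ax(tz,0.3); g=r.move_l([*a,tz+.106],vel=.015,guard=15);st((g,np.round(a,4)))
    if g: break
E
```

```text
(False, array([ 0.5242, -0.0726])) p [ 0.5236 -0.0731  0.1798] F [-3.7 -1.5  8.2] M [-0.31  1.06  0.06] t 15.97
(False, array([ 0.5245, -0.0725])) p [ 0.524  -0.0729  0.1768] F [-3.4 -1.6  9.5] M [-0.3   1.07 -0.01] t 16.32
(False, array([ 0.5249, -0.0723])) p [ 0.5243 -0.0728  0.1738] F [-4.1 -0.3  9.3] M [-0.27  1.04  0.03] t 16.67
(False, array([ 0.5253, -0.0722])) p [ 0.5247 -0.0727  0.1708] F [-3.5 -0.3  8.6] M [-0.33  1.04  0.01] t 17.02
(False, array([ 0.5256, -0.0721])) p [ 0.5251 -0.0725  0.1678] F [-4.1 -0.4  9.1] M [-0.29  1.01 -0.01] t 17.37
(False, array([ 0.526, -0.072])) p [ 0.5255 -0.0724  0.1645] F [-3.9 -1.2  7.8] M [-0.27  0.94 -0.04] t 17.72
(False, array([ 0.5264, -0.0719])) p [ 0.5259 -0.0723  0.1615] F [-3.8 -1.   6.7] M [-0.28  0.9  -0.05] t 18.07
(False, array([ 0.5267, -0.0718])) p [ 0.5263 -0.0722  0.1585] F [-3.6 -1.1  8.8] M [-0.29  0.92 -0.02] t 18.42
(False, array([ 0.5269, -0.0717])) p [ 0.5266 -0.0721  0.1555] F [-4.7 -0.9  6.7] M [-0.25  0.83  0.  ] t 18.77
```

```bash
python3 - <<'E'
from h import *
tz=T.current_ee_pos()[2]-.106
for k in range(5):
    tz-=.0025; a=ax(tz,0.2); g=r.move_l([*a,tz+.106],vel=.015,guard=15);st((g,np.round(a,4)))
    if g: break
E
```

```text
(False, array([ 0.527 , -0.0717])) p [ 0.5267 -0.0721  0.1537] F [-4.3 -1.5  6.2] M [-0.24  0.74  0.03] t 19.03
(False, array([ 0.527 , -0.0717])) p [ 0.5268 -0.0721  0.1512] F [-3.6 -0.7  5.3] M [-0.24  0.76  0.  ] t 19.35
(False, array([ 0.527 , -0.0717])) p [ 0.5268 -0.072   0.1487] F [-4.4 -1.3  6.5] M [-0.25  0.77 -0.02] t 19.67
(False, array([ 0.527 , -0.0717])) p [ 0.5269 -0.072   0.1462] F [-4.  -1.4  6.7] M [-0.22  0.71  0.01] t 19.98
(False, array([ 0.527 , -0.0717])) p [ 0.5268 -0.072   0.1436] F [-4.2 -0.7  5.9] M [-0.2   0.68 -0.02] t 20.3
```

```bash
python3 - <<'E'
from h import *
z=.1432
for k in range(30):
    z-=.0004; r.move_l([.527,-.0717,z],vel=.01)
    F=np.mean([T.current_wrist_force()[2] for _ in range(1)])
    print(round(z,4),np.round(T.current_ee_pos()[2],4),round(F,1))
    if F>27: break
for k in range(4):
    r.hold(.25); st()
E
```

```text
0.1428 0.1437 7.3
0.1424 0.1433 7.9
0.142 0.143 7.2
0.1416 0.1426 8.5
0.1412 0.1422 7.0
0.1408 0.1419 7.8
0.1404 0.1419 10.6
0.14 0.1418 12.1
0.1396 0.1418 14.5
0.1392 0.1418 16.1
0.1388 0.1418 18.0
0.1384 0.1418 19.9
0.138 0.1418 22.2
0.1376 0.1417 24.2
0.1372 0.1417 26.3
0.1368 0.1417 28.2
 p [ 0.527  -0.0721  0.1417] F [-10.1  -0.2  28.5] M [ 0.04  2.05 -0.02] t 24.55
 p [ 0.5271 -0.0721  0.1417] F [-8.8 -0.4 28.8] M [0.06 2.05 0.  ] t 24.8
 p [ 0.527  -0.0721  0.1417] F [-9.7  0.6 29.6] M [ 0.07  2.08 -0.02] t 25.05
 p [ 0.527  -0.0721  0.1417] F [-10.3  -0.4  28.5] M [-0.02  2.07 -0.01] t 25.3
```

```bash
python3 - <<'E'
from h import *
r.move_l([.527,-.0717,.1412],vel=.02);st()
b=np.array([.527,-.0717])
for k in range(6):
    b=b-U*.0004; r.move_l([*b,.1412],vel=.01);st(np.round(b,4))
    if np.hypot(*T.current_wrist_force()[:2])>18: break
E
```

```text
p [ 0.5269 -0.072   0.1419] F [-4.7 -0.5  9.3] M [-0.31  0.85 -0.08] t 25.67
[ 0.5274 -0.0716] p [ 0.5269 -0.072   0.1418] F [-5.3 -1.8  9.7] M [-0.38  0.99 -0.01] t 25.92
[ 0.5278 -0.0715] p [ 0.527  -0.072   0.1419] F [-6.2 -1.4  9.1] M [-0.41  1.11 -0.05] t 26.17
[ 0.5281 -0.0714] p [ 0.527  -0.0719  0.1419] F [-6.5 -1.5  9.6] M [-0.42  1.24  0.  ] t 26.42
[ 0.5285 -0.0712] p [ 0.5271 -0.0719  0.1418] F [-5.4 -1.1 10.6] M [-0.49  1.33 -0.03] t 26.67
[ 0.5289 -0.0711] p [ 0.5272 -0.0719  0.1418] F [-7.6 -1.1 11.1] M [-0.57  1.5  -0.06] t 26.92
[ 0.5293 -0.071 ] p [ 0.5272 -0.0719  0.1419] F [-8.4 -3.3 10.9] M [-0.57  1.57 -0.  ] t 27.17
```

```bash
python3 - <<'E'
from h import *
b=np.array([.5293,-.071])
for k in range(6):
    b=b-U*.0012; r.move_l([*b,.1412],vel=.02);st(np.round(b,4))
    if np.hypot(*T.current_wrist_force()[:2])>20: break
E
```

```text
[ 0.5304 -0.0707] p [ 0.5275 -0.0718  0.1418] F [-8.4 -2.5 12. ] M [-0.78  2.    0.01] t 27.42
[ 0.5316 -0.0703] p [ 0.5278 -0.0717  0.1419] F [-11.5  -4.8  13.8] M [-0.92  2.37  0.02] t 27.67
[ 0.5327 -0.07  ] p [ 0.5283 -0.0716  0.1419] F [-12.1  -4.4  15. ] M [-1.01  2.58 -0.03] t 27.92
[ 0.5339 -0.0696] p [ 0.5289 -0.0715  0.1419] F [-12.1  -5.4  15.5] M [-1.14  2.81 -0.05] t 28.17
[ 0.535  -0.0693] p [ 0.5291 -0.0713  0.1419] F [-13.7  -5.5  16.4] M [-1.25  3.2  -0.09] t 28.42
[ 0.5362 -0.0689] p [ 0.5293 -0.0713  0.1419] F [-15.6  -6.1  17.9] M [-1.42  3.6  -0.09] t 28.67
```

```bash
python3 - <<'E'
from h import *
r.move_l([.5285,-.0713,.1412],vel=.03);st()
for z in np.arange(.1402,.134,-.0006):
    r.move_l([.5285,-.0713,z],vel=.02); F=T.current_wrist_force()[2]
    if F>28: break
st(z)
for k in range(3):
    r.hold(.25); st()
r.move_l([.5285,-.0713,.1412],vel=.03);st()
E
```

```text
p [ 0.5282 -0.0717  0.1418] F [-4.1 -1.4  8. ] M [-0.32  0.99  0.02] t 29.08
0.13720000000000004 p [ 0.5284 -0.0718  0.1417] F [-9.8 -0.3 29.5] M [-0.08  2.21 -0.07] t 30.58
 p [ 0.5284 -0.0718  0.1417] F [-9.3 -0.  29.8] M [-0.11  2.21 -0.  ] t 30.83
 p [ 0.5284 -0.0718  0.1417] F [-10.1   0.   29.8] M [-0.01  2.27 -0.02] t 31.08
 p [ 0.5284 -0.0718  0.1417] F [-9.   0.1 29.8] M [-0.11  2.24 -0.07] t 31.33
 p [ 0.5282 -0.0716  0.1418] F [-4.9 -1.9 10.8] M [-0.35  1.15 -0.02] t 31.62
```

```bash
python3 - <<'E'
from h import *
print(r.move_l([.5279,-.0717,.165],vel=.05,guard=35));st()
print(r.move_l([.5277,-.0717,.222],vel=.1,guard=25));st()
c=vision.get_calibration('wrist'); im=save('wrist','w5.png');np.save('c5.npy',c,allow_pickle=True)
cv2.imwrite('pics/w5z.png',cv2.resize(im[160:220,215:290,::-1],None,fx=8,fy=8,interpolation=cv2.INTER_CUBIC))
r.move_l([.5277,-.0717,.27],vel=.25)
r.move_to([.5138,.3655,.25],down(.257)); st()
save('wrist','w6.png')
E
```

```text
False
 p [ 0.5282 -0.0716  0.1651] F [-0.5 -0.9 -2.7] M [-0.19  0.15 -0.04] t 32.24
False
 p [ 0.5274 -0.0715  0.2215] F [-0.1  1.3 -2.2] M [-0.02 -0.08  0.01] t 32.96
 p [0.5143 0.3643 0.2499] F [-0.3 -0.3 -2.4] M [-0.05 -0.13  0.07] t 34.96
```

View pics/w5z.png

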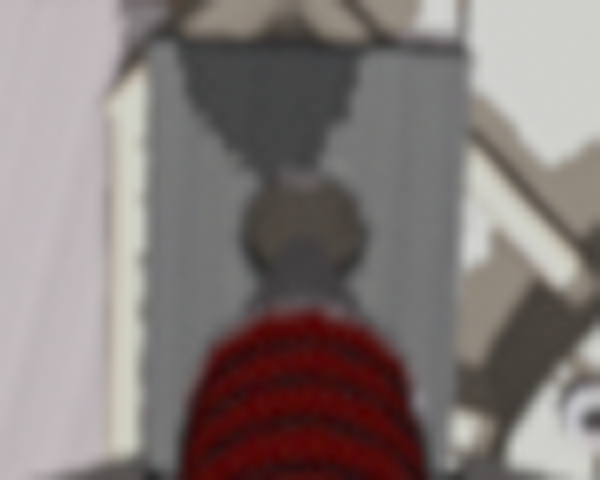

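View pics/w6.png

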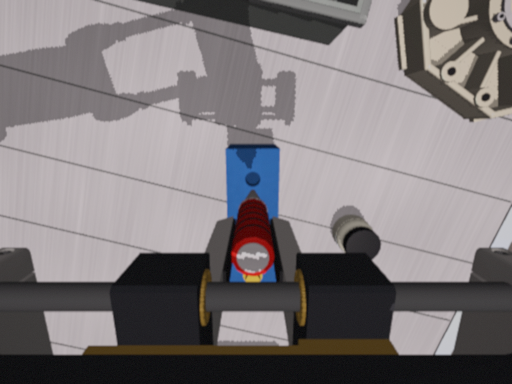

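```bash
python3 - <<'E'
from h import *
c=vision.get_calibration('wrist')
print(proj([.5138,.3655,.085],c),unproj([253,179],.085,c))
print(r.move_l([.5137,.3660,.196],vel=.12,guard=8));st()
print(r.move_l([.5137,.3660,.15],vel=.08,guard=8));st()
print(r.move_l([.5137,.3660,.121],vel=.04,guard=6));st()
E
```

```text
[252.39241742 179.01802602] [0.51456843 0.3657256  0.085     ]
False
 p [0.5143 0.3658 0.1965] F [-0.4 -0.  -0.6] M [ 0.03 -0.1   0.03] t 35.61
False
 p [0.514  0.3662 0.1503] F [-0.2  0.1 -2.3] M [-0.06 -0.12 -0.03] t 36.33
True
 p [0.5132 0.3657 0.122 ] F [-0.6  0.3  3.5] M [-0.02 -0.12 -0.  ] t 37.0
```

```bash
python3 - <<'E'
from h import *
gripper_to(.06,60)
r.move_l([.5137,.3658,.215],vel=.2)
r.move_l([.5315,.2981,.16],vel=.2)
c=vision.get_calibration('wrist'); save('wrist','w7.png'); print(proj([.5315,.2981,.101],c))
m=models.mark_of('bolt_head','wrist');print(m[:2]); print(models.mark_of('drift','wrist')[:1])
st()
E
```

```text
[253.11595953 203.56831103]
[{'at': [0.5309, 0.3004, 0.0945], 'score': 0.61}]
[{'at': [0.5151, 0.3623, 0.0132], 'score': 0.72}]
 p [0.5319 0.2994 0.1609] F [-0.7 -0.6 -0.1] M [-0.05 -0.06 -0.  ] t 39.09
```

View pics/w7.png

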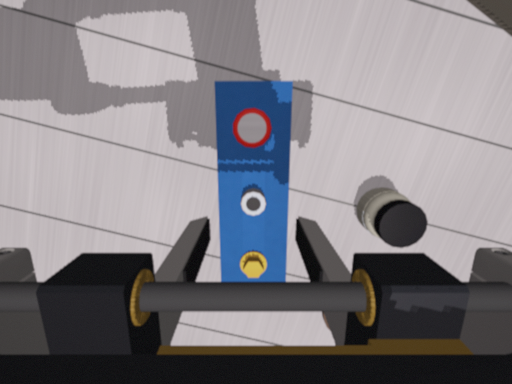

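```bash
python3 - <<'E'
from h import *
print(r.move_l([.5315,.2982,.1125],vel=.1,guard=8));st()
gripper_to(.015,50);st(T.current_opening())
r.move_l([.5315,.2982,.155],vel=.12,guard=25)
r.move_l([.5315,.2982,.21],vel=.25);st()
r.move_to([.5279,-.0717,.20],down(.285))
r.move_l([.5279,-.0717,.185],vel=.1);r.hold(.1)
c=vision.get_calibration('wrist'); im=save('wrist','w8.png');np.save('c8.npy',c,allow_pickle=True);st()
print(proj([.5279,-.0717,.105],c),proj([.5279,-.0717,.113],c))
cv2.imwrite('pics/w8z.png',cv2.resize(im[150:240,205:305,::-1],None,fx=7,fy=6.6,interpolation=cv2.INTER_CUBIC))
E
```

```text
False
 p [0.5318 0.2985 0.1128] F [0.2 0.6 0.7] M [-0.04 -0.11 -0.01] t 39.72
0.014880038463512246 p [0.5315 0.2982 0.1125] F [ 0.2 -0.6  0.5] M [-0.03 -0.06 -0.02] t 40.56
 p [0.5316 0.2983 0.2101] F [ 0.   0.6 -1.1] M [-0.08 -0.13 -0.03] t 41.43
 p [ 0.5283 -0.0713  0.1854] F [ 0.1 -0.9  0.4] M [ 0.01 -0.13  0.01] t 43.27
[252.15200138 197.54468739] [252.14403909 199.69185705]
```

View pics/w8z.png

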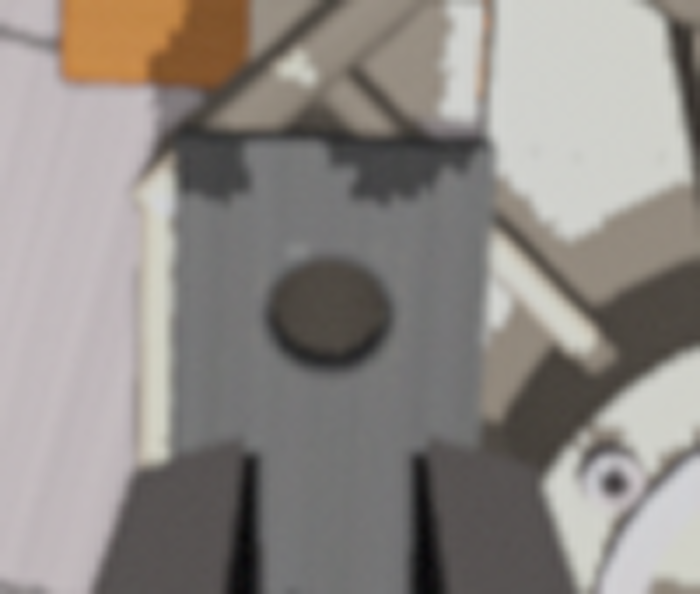

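```bash
python3 - <<'E'
from h import *
s=save('scene','s2.png')
cv2.imwrite('pics/s2z.png',cv2.resize(s[160:280,320:480,::-1],None,fx=5,fy=5,interpolation=cv2.INTER_CUBIC))
print(models.mark_of('bolt_head','scene')[:3],models.mark_of('bolt','scene')[:2])
save('wrist','w8.png')
st(T.current_opening())
E
```

```text
[{'at': [0.5296, 0.2969, 0.0958], 'score': 0.41}] [{'at': [0.5294, 0.2987, 0.0407], 'score': 0.41}]
0.015237650281354346 p [ 0.5281 -0.0717  0.1854] F [-0.3 -0.1  0.5] M [-0.05 -0.13 -0.  ] t 43.47
```

View pics/s2z.png

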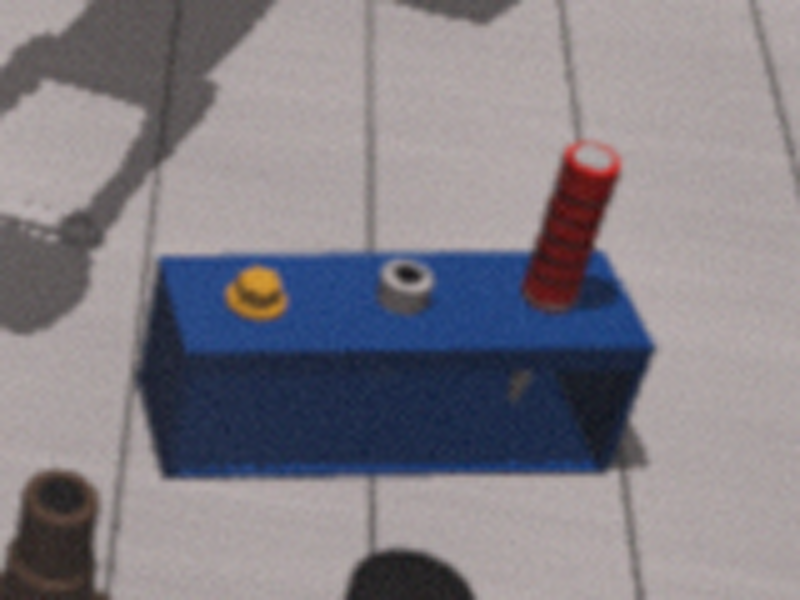

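View pics/w8.png

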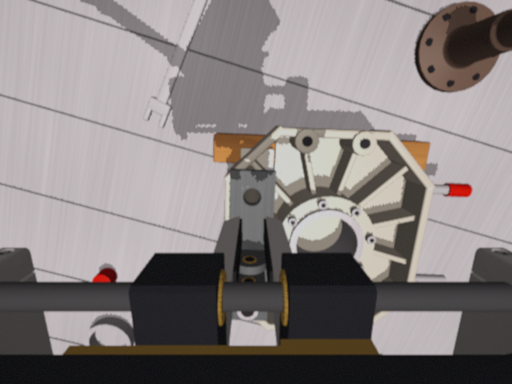

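```bash
python3 - <<'E'
from h import *
print(r.nose_length,[a for a in dir(r) if not a.startswith('_')])
E
python3 - <<'E'
import cv2
a=cv2.imread('pics/w8.png')
cv2.imwrite('pics/w8f.png',cv2.resize(a[200:340,190:310],None,fx=4,fy=4,interpolation=cv2.INTER_CUBIC))
E
```

```text
0.025 ['PlanningError', 'hold', 'move_l', 'move_to', 'movej', 'nose_length', 'sign_off']
```

View pics/w8f.png

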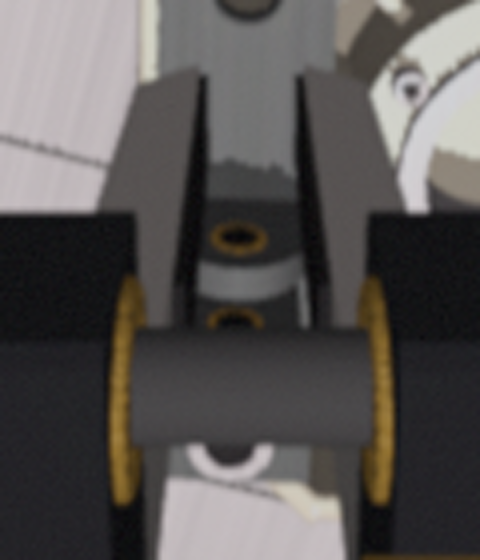

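```bash
python3 - <<'E'
from h import *
r.move_l([.5279,-.0717,.20],vel=.3)
r.move_to([.5315,.2982,.16],down(.257))
gripper_to(.05,25)
save('wrist','w9a.png')
g=r.move_l([.5315,.2984,.1105],vel=.1,guard=6);st(g)
gripper_to(.021,25);st(T.current_opening())
save('wrist','w9.png');save('scene','s9.png')
E
```

```text
False p [0.5318 0.2986 0.1107] F [0.5 0.7 0.1] M [-0.07 -0.09 -0.01] t 46.52
0.0209562702828436 p [0.5315 0.2984 0.1105] F [ 0.1  0.2 -0.3] M [-0.08 -0.05 -0.04] t 47.16
```

View pics/w9.png

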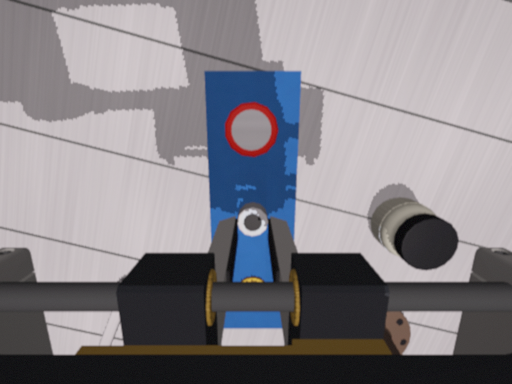

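View pics/s9.png

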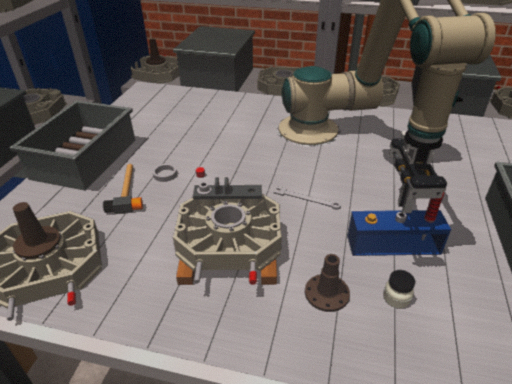

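```bash
python3 - <<'E'
from h import *
c=vision.get_calibration('wrist')
print(unproj([252,221],.101,c),proj([.5315,.2984,.101],c),unproj([252,131],.17,c))
M=q2R(T.current_tool_rot());p=np.array(T.current_ee_pos())
for yy in(-.008,0,.008):
  for z in (0.006,.025): print(yy,z,proj(p+M@[0,yy,z],c),proj(p+M@[0.0105,yy,z],c))
a=cv2.imread('pics/w9.png');cv2.imwrite('pics/w9z.png',cv2.resize(a[190:300,190:315],None,fx=6,fy=5.4,interpolation=cv2.INTER_CUBIC))
E
```

```text
[0.5308321  0.29866497 0.101     ] [252.75625262 221.52490751] [0.51342666 0.36551783 0.17      ]
-0.008 0.006 [252.74691069 213.0573166 ] [266.82694702 213.05857084]
-0.008 0.025 [252.72670117 205.568552  ] [265.63633936 205.56959027]
0 0.006 [252.74382531 223.15039497] [266.68700392 223.15179964]
0 0.025 [252.72405022 214.89693525] [265.51854452 214.89810217]
0.008 0.006 [252.74079934 233.04915618] [266.54975512 233.05070528]
0.008 0.025 [252.72144615 224.06038823] [265.40283237 224.06167912]
```

View pics/w9z.png

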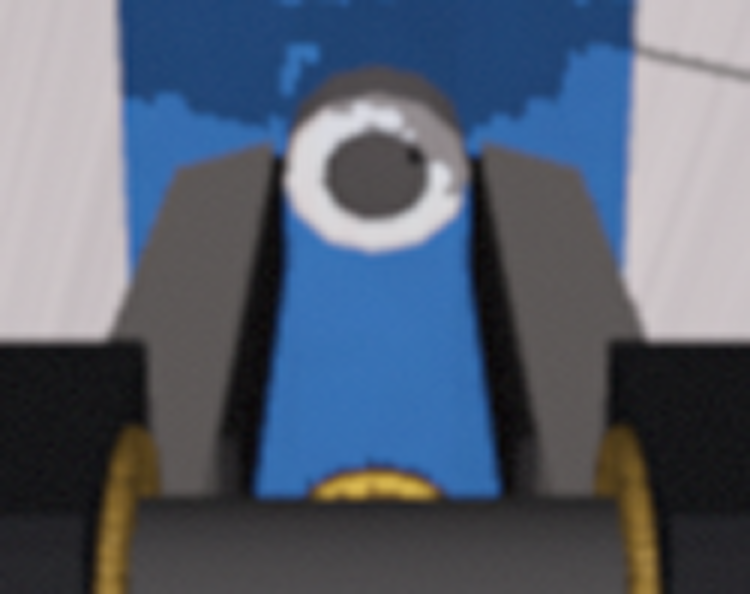

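```bash
python3 - <<'E'
from h import *
gripper_to(.005,40);st(T.current_opening())
a=save('wrist','w10.png')[:,:,::-1]
cv2.imwrite('pics/w10z.png',cv2.resize(a[190:300,190:315],None,fx=6,fy=5.4,interpolation=cv2.INTER_CUBIC))
E
```

```text
0.005379180269018912 p [0.5315 0.2984 0.1105] F [ 0.3 -0.4 -1. ] M [-0.07 -0.17  0.01] t 47.73
```

View pics/w10z.png

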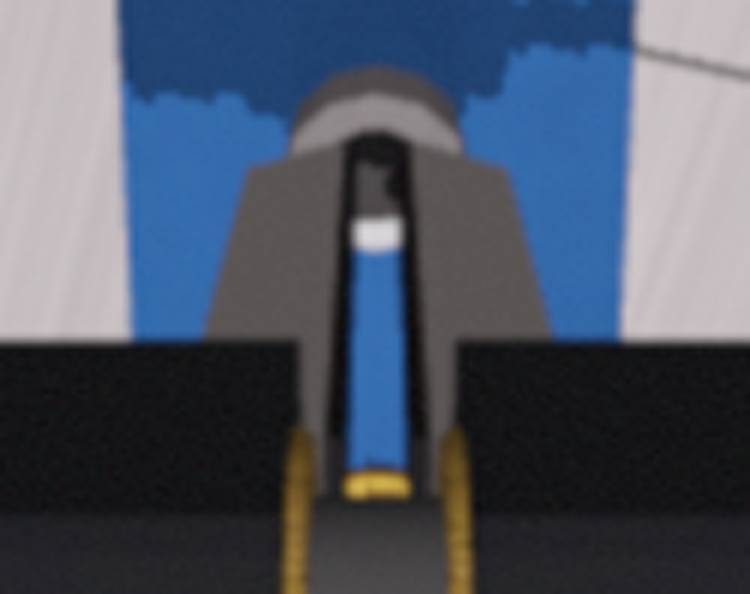

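```bash
python3 - <<'E'
from h import *
gripper_to(.04,40)
g=r.move_l([.5315,.2984,.098],vel=.05,guard=4);st(g)
a=save('wrist','w11.png')[:,:,::-1]
gripper_to(.018,40);st(T.current_opening())
a=save('wrist','w12.png')[:,:,::-1]
cv2.imwrite('pics/w12z.png',cv2.resize(a[190:300,190:315],None,fx=6,fy=5.4,interpolation=cv2.INTER_CUBIC))
E
```

```text
False p [0.5311 0.2982 0.0973] F [-0.1  0.1 -0.5] M [-0.05 -0.11  0.02] t 48.9
0.018121564132530025 p [0.5315 0.2984 0.0981] F [-0.   0.4 -0.2] M [-0.04 -0.08 -0.05] t 49.5
```

View pics/w12z.png

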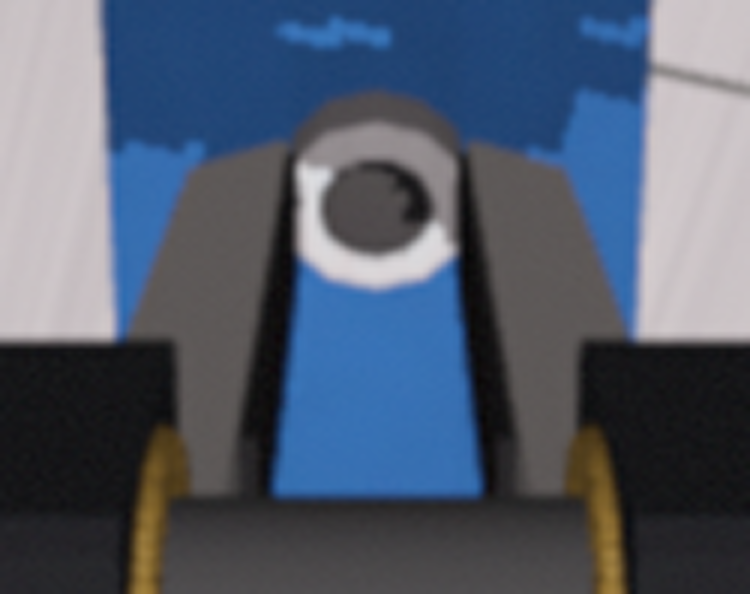

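```bash
python3 - <<'E'
from h import *
gripper_to(.036,40)
g=r.move_l([.5315,.2984,.080],vel=.05,guard=4);st(g)
a=save('wrist','w13.png')[:,:,::-1];s=save('scene','s13.png')[:,:,::-1]
cv2.imwrite('pics/w13z.png',cv2.resize(a[190:300,190:315],None,fx=6,fy=5.4,interpolation=cv2.INTER_CUBIC))
cv2.imwrite('pics/s13z.png',cv2.resize(s[120:270,330:470],None,fx=5,fy=4,interpolation=cv2.INTER_CUBIC))
E
```

```text
False p [0.5313 0.2983 0.0795] F [0.2 0.2 0.4] M [-0.03 -0.04 -0.03] t 50.56
```

View pics/w13z.png

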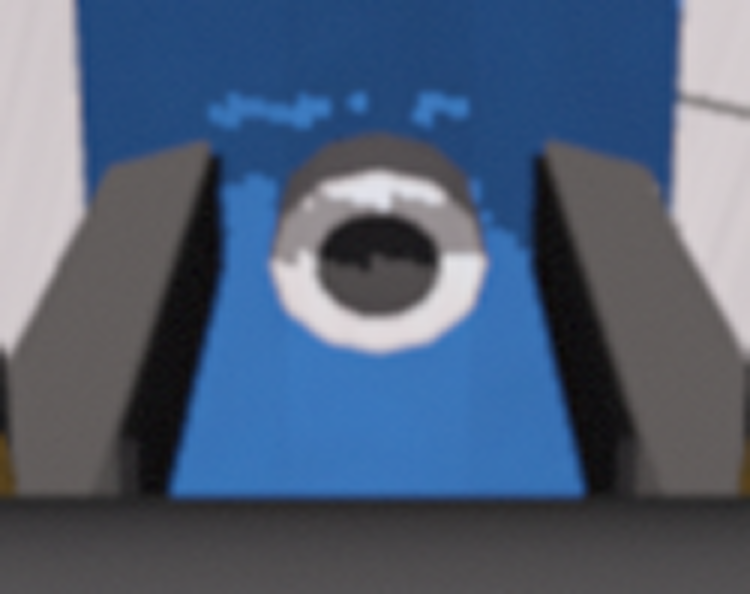

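View pics/s13z.png

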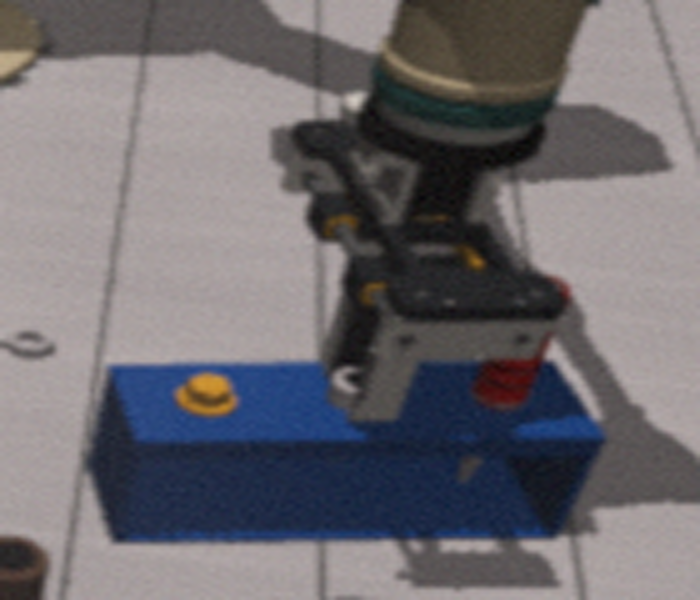

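```bash
python3 - <<'E'
from h import *
a=np.array([.5328,.2928])
g=r.move_l([*a,.0795],vel=.05,guard=5);st(g)
g=r.move_l([*a,.066],vel=.05,guard=5);st(g)
if g: r.move_l([*a,T.current_ee_pos()[2]+.0015],vel=.05)
gripper_to(.018,40);st(T.current_opening())
im=save('wrist','w14.png')[:,:,::-1]
cv2.imwrite('pics/w14z.png',cv2.resize(im[190:300,190:315],None,fx=6,fy=5.4,interpolation=cv2.INTER_CUBIC))
E
```

```text
False p [0.533  0.2924 0.0796] F [ 0.6 -0.6 -0.1] M [-0.03 -0.06  0.05] t 50.92
True p [0.5335 0.2929 0.078 ] F [-0.9  0.1  5.5] M [-0.1   0.11 -0.02] t 51.13
0.022831590867639678 p [0.5327 0.2928 0.0792] F [-0.5 -0.1 -0.7] M [-0.02 -0.16  0.03] t 51.75
```

View pics/w14z.png

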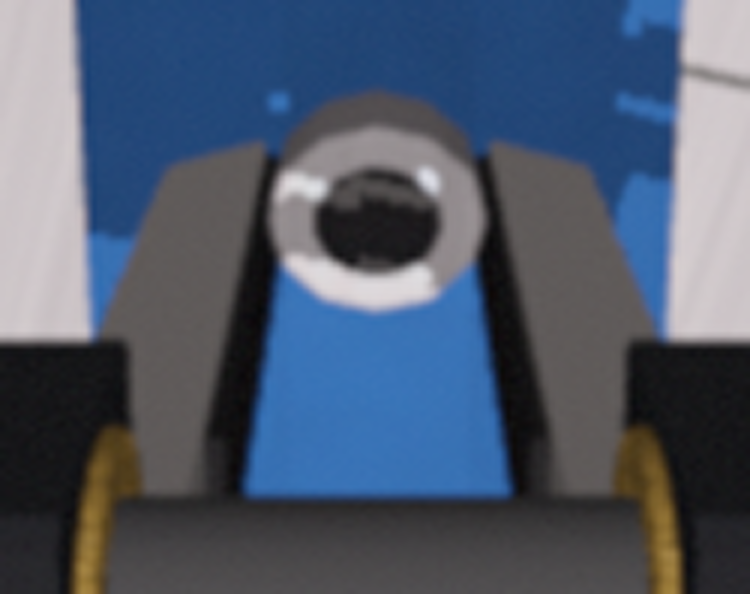

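```bash
python3 - <<'E'
from h import *
r.move_l([.5327,.2928,.13],vel=.12,guard=20)
r.move_l([.5327,.2928,.2],vel=.3);st(T.current_opening())
if T.current_opening()>.021:
    r.move_to([.5292,-.0772,.185],down(.285))
    r.move_l([.5292,-.0772,.149],vel=.12,guard=8)
    c=vision.get_calibration('wrist')
    im=save('wrist','w15.png')[:,:,::-1];print(proj([.5279,-.0717,.105],c))
    cv2.imwrite('pics/w15z.png',cv2.resize(im[170:300,180:325],None,fx=5.4,fy=4.5,interpolation=cv2.INTER_CUBIC))
    st(T.current_opening())
E
```

```text
0.023270603851510276 p [0.5328 0.2929 0.2002] F [-1.3  0.8 -2. ] M [-0.04 -0.08 -0.  ] t 52.76
[252.60701888 202.55324354]
0.02302318805393727 p [ 0.5299 -0.0768  0.1496] F [ 0.7 -0.9 -0.5] M [-0.   -0.12  0.02] t 54.64
```

View pics/w15z.png

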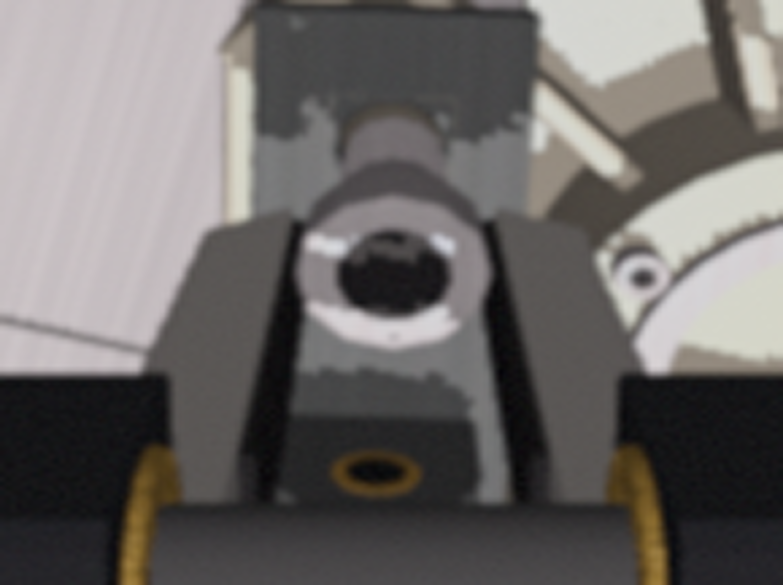

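```bash
python3 - <<'E'
from h import *
g=r.move_l([.5292,-.0772,.138],vel=.04,guard=5);st(g)
if not g:
    g=r.move_l([.5292,-.0772,.125],vel=.04,guard=6);st(g)
if not g:
    g=r.move_l([.5292,-.0772,.0985],vel=.04,guard=8);st((g,T.current_opening()))
E
```

```text
False p [ 0.5291 -0.0772  0.1378] F [-0.2  0.3 -1.1] M [-0.02 -0.14  0.04] t 55.07
False p [ 0.5291 -0.0772  0.1247] F [-0.   0.  -1.3] M [ 0.02 -0.09 -0.04] t 55.54
(True, 0.023089544584507873) p [ 0.5288 -0.0771  0.0991] F [0.  0.3 4.9] M [0.01 0.03 0.02] t 56.17
```

Seated at the expected height (0.0991 against 0.0992 predicted). Next I release the bolt, back off and check.

```bash
python3 - <<'E'
from h import *
gripper_to(.045,20)
r.move_l([.5292,-.0772,.20],vel=.15);st()
r.move_l([.5292,-.0772,.26],vel=.3)
c=vision.get_calibration('wrist')
im=save('wrist','w16.png')[:,:,::-1]
print(models.mark_of('bolt_seat','wrist')[:1],models.mark_of('bolt_seat','scene')[:0],proj([.5279,-.0717,.121],c))
s=save('scene','s16.png');print(models.mark_of('bolt_seat','scene')[:1])
cv2.imwrite('pics/s16z.png',cv2.resize(s[150:290,160:460,::-1],None,fx=2.6,fy=2.6,interpolation=cv2.INTER_CUBIC));st()
E
```

```text
p [ 0.5285 -0.077   0.1992] F [-1.4  0.2 -0.5] M [-0.02 -0.09  0.  ] t 57.55
[{'at': [0.5249, -0.0701, 0.1046], 'score': 0.82}] [] [253.00062008 180.02471328]
[{'at': [0.5241, -0.0717, 0.1094], 'score': 0.52}]
 p [ 0.5282 -0.0769  0.2582] F [-0.5 -0.2 -0.5] M [-0.05 -0.11  0.01] t 58.15
```

View pics/w16.png

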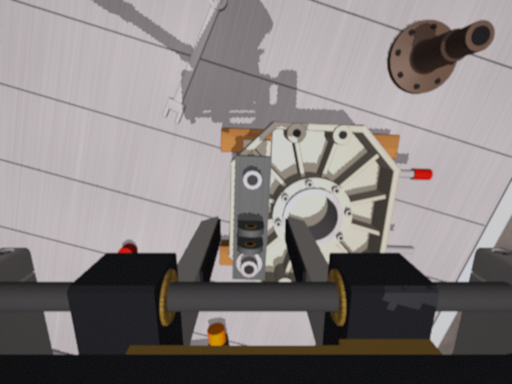

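View pics/s16z.png

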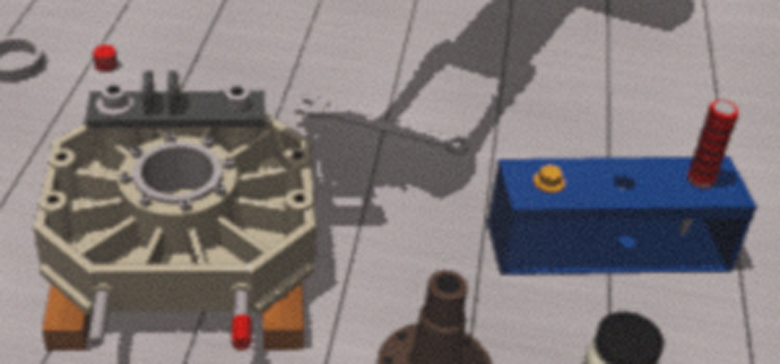

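Wrist picture: the bolt head is at (253,179), where (253,180) was predicted, flat on the bracket. Scene picture: the drift stands in its own hole at the right end of the rack, the slim yellow bolt is in place, the middle hole is empty, and the arm is clear.

```bash
python3 - <<'E'
from h import *
r.sign_off(); st()
E
```

```text
the job is handed in; nothing more can be done
the job is handed in; nothing more can be done
```

The job is handed in at about 58 s: the bracket is lined up, the drift is back in its own rack hole, and the bolt sits flat on the bracket.

- **Drift:** It went down through the gap with a net push of about 7–12 N. I pushed the shoulder onto the bracket twice. Each time the force rose about 20 N above the drag and was held for about 0.75–1 s. Between the two I levered the drift sideways, about 17 N at most, to bring the holes closer into line. After I drew it out, the holes looked in line in the wrist picture.
- **Bolt:** It slid in with no resistance and stopped at the height expected for the head (0.0991 m, predicted 0.0992 m). The wrist picture shows the head within about 1 px of where I predicted it. The trained networks put the seat 3–4 mm to one side (x = 0.524–0.525 m, against the hole at 0.528 m), which is within their stated error.
- **Last pictures:** The drift stands in its hole, the slim yellow bolt is untouched, and nothing touches the robot. I did not check the other bystanders one by one.

**What went wrong:** My first bolt grasp closed above the head, and I carried an empty gripper to the bracket before noticing. The fingertips turned out shorter than the stated 25 mm and a few millimetres off the tool axis. I felt for the rack top with a brief 5 N touch, corrected the grasp and tried again. Nothing was displaced, but it cost about 10 s.

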